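Mount the tube-clip plate on the sloped shaker and lock it

ROBOT

A 6-joint arm with a two-finger parallel gripper is mounted at the origin on a cart in front of the work surface, level with it; the furniture and walls round the work are solid. World frame = base frame: x ahead of the robot, y to its left, z up, the work surface at z = 0. Lengths are in m, angles in degrees, forces in N, time in s.
With the tool pointing down it reaches from about 0.25 to 0.725 m from the base axis. Payload 9.7 kg.
Tool frame: the origin (TCP) lies between the finger pads; the fingertips stand 19 mm ahead of it and the grasp point (between the pads) is the TCP; z points along the fingers, y is the line along which they close (so a half turn about z gives the same grasp; the last joint's range is limited). The gripper opens to 85 mm and grips with 20 to 120 N. Pads are 22 mm wide; open, the fingers measure 114 mm over their backs; the gripper's body (76 mm by 85 mm) begins 54 mm behind the grasp point. The pads swing forward as they close: fully open they stand 13 mm farther back than shut.
Start: joints at [68.927, 4.979, 10.078, 95.1, 0, 90], TCP at [0.198, 0.513, 0.25] pointing down, gripper open.
Joint ranges: [-179.16, 179.16], [-48.56, 103.87], [-65.8, 70.77], [-126.05, 130.52], [-82.76, 87.17], [-180, 180]. Speed limits (degrees/s): [127.2, 127.2, 147.25, 180, 180, 180].

INTERFACE

Orientations are given as [roll, pitch, yaw] about the fixed x, y, z axes, in that order (R = Rz(yaw) Ry(pitch) Rx(roll)).
In Python, from workcell import telemetry, camera, calibration, workorder gives the robot as it stands.
- The arm moves only by the tool play_rows, never from a script. Its argument "increments" is a list of rows, each a list of 3 entries, a list of its own where there are three numbers: the shift along the tool's x, y, z in mm, then the turn, a rotation vector about the tool's x, y, z in degrees, then the closure, from 0 (fully open) to 1 (shut). In form: [[[x, y, z], [ax, ay, az], jaw], ...]. A call has 1 to 20 rows; each row is the pose to reach, as a shift and turn from the pose commanded when the call began, along the tool's axes at that moment; what a row does not reach only later rows make up. A row lasts 1/10 s, in which the tool goes at most 50 mm and 8.59 degrees, less where a joint would pass 70% of its speed; a pose out of reach is approached as far as the arm can. A call with a gripper value outside its range is refused whole. The fingers move at their own pace and stop on an object; "grip_force" is the grip in N (left out, the last holds). Time passes only in rows, so rows that repeat a pose let the fingers close. It gives the time, the measured TCP pose, the force, the opening and the grip force at its end, in the units of the state.
- telemetry.get_obs(): the state, without advancing time (a new reading comes with each control period).
- camera(name): name is "scene" or "top" or "wrist"; returns (picture, depth): 400x640x3 uint8, red, green, blue; 400x640 float32, m along the optical axis (not along the pixel's ray), 0 where there is no reading.
- calibration(name): a dict with "vertical_fov" (degrees; the focal length in pixels is half the picture's height over the tangent of half this angle, whatever the lens; pixels are square), "cx", "cy" (the principal point, pixels), "k1" (the pictures are not rectified: a ray, as slopes to the right and down, at radius r is drawn at 1 + k1 r^2 times it, then the intrinsics apply), "rvec" (rotation vector, rad) and "tvec" (3), from world to camera coordinates, as OpenCV has them; the wrist camera has in their place "hand_eye" (4x4, takes a point from camera to tool coordinates, whose origin is the TCP and whose axes are the flange's). Camera axes: x right, y down, z forward; pixel columns grow to the right and rows downward; lengths in m; the calibration is good to about 2 mm. A picture is of the moment at which its call begins: read the wrist's pose just before it. calibration takes no time and is no camera call.
- workorder.job_done(): hands the job in; it is judged then, once.
The state is a dict: "time": time; "q": joint angles; "qd": joint speeds; "joint_efforts": joint torques, N m; "ee_pos": TCP position; "tcp_rot": TCP orientation; "wrist_force": force on the tool from outside, world axes, zero at the start; "torque": the same for the moment, N m; "opening": finger opening in m; "grasp_force": force on a finger pad.
Only numpy, scipy, OpenCV 4.12 (cv2) and the standard library are available. Lean on these libraries where they do the work, as an engineer would, in place of code of your own. Each camera call takes 0.05 s, during which the arm holds its last target. There are 200 camera calls.

TASK

Mount the loose tube-clip plate on the sloped tube shaker: slip its two keyholes over the two headed studs, and slide it down the slope until it is fully home behind the stud heads. Then turn the round lock knob above it clockwise until its torque limiter slips, stop at that first slip, and let go. The carriage with the studs stopped off-centre, so feel for the studs; leave the carton, the amber bottle and the beaker where they stand.

Things in the scene. Friction and masses are not known exactly. Their poses are not given: they have to be found in the camera images.
- plate_grip (a point): Centre of the handle bar of the loose aluminium clip plate (120 x 150 x 5 mm, 0.2 to 0.34 kg), lying flat, handle up; 31 mm above the plate's underside, mid-plate. x: along the bar to the edge that goes up the slope; y: across; z: out of its front. Black bar 38 (x) x 12 (y) x 14 (z) mm on posts, 19 mm clear under it: grip across y. White clips to 20 mm high at x +-32, +-51, y +-24 mm.
- keyholes (a point): Point on the plate's underside midway between its two keyholes (6 mm toward -x from plate_grip, 31 mm below it); plate axes. The keyholes go through the plate, centred at y = +50 and -50 mm from here: a round hole 20 mm across at x = 0, opening toward +x into a slot 10 mm wide, in which a stud's neck can travel 12 mm from the hole's centre to the closed end.
- home (a point): Fixed to the white sloped housing (180 wide, 194 deep, 103 mm high): where plate_grip is when the plate is fully home with the carriage mid-stroke. x: up the slope; y: left across it; z: out of the face, which rises away from the robot at 20 degrees. The plate's underside must lie on the carriage face, z = -31 mm. The studs enter with the plate 12 mm further up the slope (x = +12 mm).
- studs_mid (a point): Fixed to the housing, axes as home, level with the tops of the two stud heads, midway between them when mid-stroke. Steel studs at y = +-50 mm: necks 8 mm, 7 mm long; heads 16 mm wide, tops 11 mm off the face. The carriage with studs and knob stopped up to 9 mm left or right (y) of this, unmeasured, and stays: look or feel. A plate that misses rests 11 mm too high on the heads.
- knob_mid (a point): Fixed to the housing, axes as home: middle of the lock knob's grip if the carriage is mid-stroke; the true knob is shifted in y like the studs, so it is on the middle line (y = 0) of the mounted plate. Black fluted round knob, 33 mm wide, its grip 27 to 48 mm off the face (this point 37.5 mm), axis along z. Clockwise, seen from the front, locks. Nothing within 25 mm of it above 24 mm off the face.
- lock_clutch (a joint): Slip of the knob's torque limiter, rad: 0 while the knob drives its steel cam, which points right at the start. Turned clockwise against 0.08 N m, the cam meets the home plate's upper edge after some 0.7 to 1.15 rad (its start is not measured); then the knob slips at 0.3 N m, a torque that stops rising, and this value grows. Stop there: over 0.9 rad is overrun. The cam stays where left.
- kit_box: Bystander: upright carton 50 x 75 x 65 mm near the left end; origin at the centre of its underside.
- amber_bottle: Bystander: amber bottle with black screw cap, 46 mm across, 105 mm high, at the left; origin at the centre of its underside.
- beaker: Bystander: clear beaker, 72 mm across, 87 mm high, at the right; origin at the centre of its underside.

How it is judged:
By the outcome, as a careful person would: the job done as asked, in the order asked, and still so for the second after the job is handed in, with the robot touching nothing.
It also fails if it takes over 67 s, if anything falls off the work surface, if the arm or the gripper's body presses on something with over 40 N, if the wrist force passes 120 N, or if a joint passes its speed limit or range.

## Working session

There is one attempt and no reset: what is moved stays moved. The work goes in short steps, Python scripts to look and compute and a tool call to move; the robot and the scene stay as the last step left them, time stands still between calls to the robot, and variables do not carry over. Pictures are saved under pics/ and viewed, at most 10 in all, crops included, and the job is handed in when it is done.

Besides the shell and the picture viewer there is one more tool, called after "Call:" as name(argument=value, ...), one argument or row to a line, values as JSON. play_rows: Moves the arm, as the interface text tells. Its arguments: {"type":"object","properties":{"increments":{"type":"array"},"grip_force":{"type":"number"}},"required":["increments"]}

```bash
ls; mkdir -p pics; cat > h.py <<'E'
import numpy as np, cv2
from scipy.spatial.transform import Rotation as R
from workcell import telemetry, camera, calibration, workorder
def pose(o=None):
    o=o or telemetry.get_obs(); T=np.eye(4); T[:3,:3]=R.from_euler('xyz',o['tcp_rot'],degrees=True).as_matrix(); T[:3,3]=o['ee_pos']; return T
def snap(n):
    T=pose(); im,d=camera(n); c=calibration(n)
    if 'hand_eye' in c: W=T@np.array(c['hand_eye'])
    else:
        E=np.eye(4);E[:3,:3]=cv2.Rodrigues(np.array(c['rvec'],float))[0];E[:3,3]=np.ravel(c['tvec']);W=np.linalg.inv(E)
    return im,d,c,W
def cloud(d,c,W):
    f=d.shape[0]/2/np.tan(np.radians(c['vertical_fov'])/2)
    K=np.array([[f,0,c['cx']],[0,f,c['cy']],[0,0,1.]])
    v,u=np.mgrid[:d.shape[0],:d.shape[1]]
    p=cv2.undistortPoints(np.stack([u.ravel(),v.ravel()],1).astype(np.float64)[:,None],K,np.array([c['k1'],0,0,0,0.]))[:,0]
    z=d.ravel(); P=np.c_[p*z[:,None],z]@W[:3,:3].T+W[:3,3]; P[z==0]=np.nan
    return P.reshape(*d.shape,3)
E
python3 - <<'E'
from h import *
print(telemetry.get_obs())
for n in ('top','scene'):
    im,d,c,W=snap(n); np.save(f'{n}.npy',cloud(d,c,W)); cv2.imwrite(f'pics/{n}0.png',im[:,:,::-1])
E
```

```text
pics
{'time': 0.0, 'q': array([6.89282267e+01, 5.01092070e+00, 1.00348040e+01, 9.50981600e+01,
       1.47647361e-03, 8.99998268e+01]), 'qd': array([ 0.00492501,  0.05102491, -0.06781961, -0.03888133, -0.0434249 ,
        0.01731397]), 'joint_efforts': array([ 6.71043108e-04, -5.20396471e+01,  4.64799392e+01,  1.63347612e-02,
       -2.84100730e-05, -7.97140487e-07]), 'ee_pos': array([0.19766986, 0.51304485, 0.2495879 ]), 'tcp_rot': array([-1.79925723e+02, -1.47669684e-03,  1.58928398e+02]), 'wrist_force': array([ 0.23710461,  0.11478881, -0.05724909]), 'torque': array([-5.71041421e-02,  6.08684452e-03,  1.22999958e-05]), 'grasp_force': 0.0, 'opening': 0.08526484857700206}
```

View pics/top0.png

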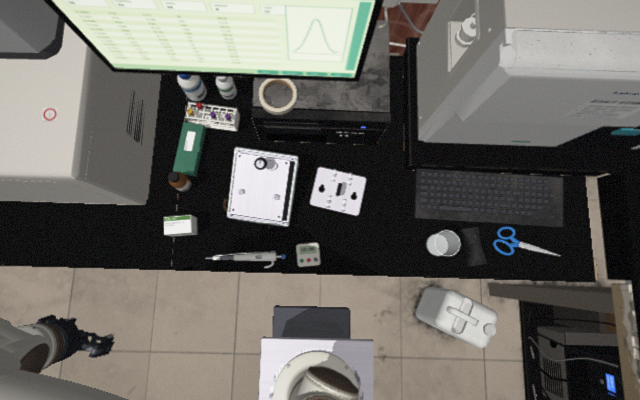

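View pics/scene0.png

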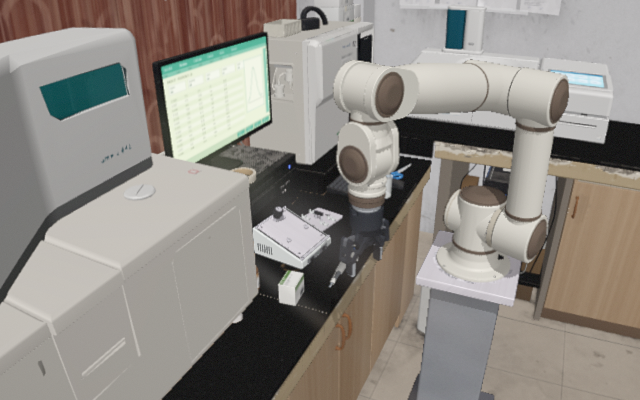

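The top view shows the housing at about (263,187), the knob at (261,163), the plate at (338,190) and the carton, bottle and beaker clear of both. I'll enlarge a crop and measure positions there.

```bash
python3 - <<'E'
from h import *
P=np.load('top.npy')
im=cv2.imread('pics/top0.png')[135:235,215:375]
cv2.imwrite('pics/crop.png',cv2.resize(im,(800,500),interpolation=cv2.INTER_CUBIC))
for u,v in [(261,160),(263,187),(232,152),(297,156),(292,222),(230,215),(338,190),(320,172),(362,178),(355,212),(313,203),(180,225),(180,180),(443,243)]:
    print((u,v),P[v,u].round(4))
E
```

```text
(261, 160) [0.6267 0.1697 0.1501]
(263, 187) [0.5681 0.1685 0.0753]
(232, 152) [6.891e-01 2.764e-01 2.000e-04]
(297, 156) [0.6833 0.077  0.0009]
(292, 222) [ 0.4796  0.0849 -0.0006]
(230, 215) [0.4897 0.2624 0.041 ]
(338, 190) [ 0.5741 -0.0479  0.0365]
(320, 172) [0.6345 0.0052 0.004 ]
(362, 178) [ 0.6193 -0.1228  0.0077]
(355, 212) [ 0.5141 -0.102   0.01  ]
(313, 203) [0.5387 0.0238 0.0008]
(180, 225) [0.4544 0.3947 0.0653]
(180, 180) [0.5794 0.4012 0.0806]
(443, 243) [ 0.4304 -0.3658  0.0035]
```

View pics/crop.png

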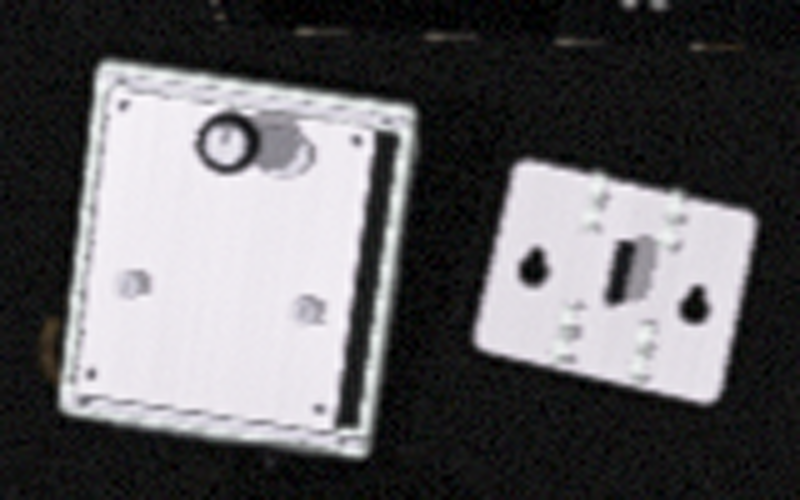

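The crop shows the studs at about (135,283) and (308,308). The knob is at (228,140), the plate's keyholes at (533,268) and (693,303), and the bar runs (613,300) to (628,240). The slots point up the image. Next I'll move to a wrist view.

```bash
cat >> h.py <<'E'
def rel(pos,Rm,T0=None):
    T0=pose() if T0 is None else T0
    print('shift mm',(T0[:3,:3].T@(np.array(pos)-T0[:3,3])*1000).round(1),'rotvec deg',np.degrees(R.from_matrix(T0[:3,:3].T@Rm).as_rotvec()).round(2))
def down(yaw): # tool y along plate y for plate x at yaw (deg); tool x = -plate x
    return R.from_euler('xyz',[180,0,180+yaw],degrees=True).as_matrix()
E
python3 - <<'E'
from h import *
c=calibration('wrist');print(c)
H=np.array(c['hand_eye'])
Rm=down(-11)
for p in [(0.5,0.06,0.33),(.55,.06,.33)]:
    rel(p,Rm); T=np.eye(4);T[:3,:3]=Rm;T[:3,3]=p; W=T@H; print(W.round(3)); 
E
```

```text
{'vertical_fov': 71.6079659987283, 'cx': 324.9939268847393, 'cy': 196.35590639511068, 'k1': -0.023886116795351273, 'hand_eye': array([[-8.08745008e-04, -9.53005103e-01, -3.02953164e-01,
         7.73299461e-02],
       [ 9.99999424e-01, -9.84488910e-04,  4.27387558e-04,
         1.14863798e-03],
       [-7.05556553e-04, -3.02952643e-01,  9.53005350e-01,
        -1.23237629e-01],
       [ 0.00000000e+00,  0.00000000e+00,  0.00000000e+00,
         1.00000000e+00]])}
shift mm [-445.  -314.1  -80. ] rotvec deg [-7.000e-02 -1.000e-02 -1.008e+01]
[[ 0.192  0.935  0.297  0.424]
 [ 0.981 -0.183 -0.057  0.076]
 [ 0.001  0.303 -0.953  0.453]
 [ 0.     0.     0.     1.   ]]
shift mm [-491.6 -296.1  -80. ] rotvec deg [-7.000e-02 -1.000e-02 -1.008e+01]
[[ 0.192  0.935  0.297  0.474]
 [ 0.981 -0.183 -0.057  0.076]
 [ 0.001  0.303 -0.953  0.453]
 [ 0.     0.     0.     1.   ]]
```

Call:
play_rows(
  increments=[
    [[-45,-31,0],[0,0,-1],0],
    [[-90,-63,0],[0,0,-2],0],
    [[-134,-94,0],[0,0,-3],0],
    [[-178,-126,0],[0,0,-4],0],
    [[-223,-157,0],[0,0,-5],0],
    [[-268,-188,0],[0,0,-6],0],
    [[-312,-220,0],[0,0,-7],0],
    [[-356,-251,0],[0,0,-8],0],
    [[-400,-283,0],[0,0,-9],0],
    [[-445,-314,0],[0,0,-10],0],
    [[-445,-314,0],[0,0,-10],0],
    [[-445,-314,0],[0,0,-10],0],
    [[-445,-314,0],[0,0,-10],0],
  ],
)

```text
time: 1.4
ee_pos: [0.5002, 0.0593, 0.2497]
tcp_rot: [-180.0, -0.1, 168.8]
wrist_force: [0.2, -0.0, -0.5]
opening: 0.0855
grasp_force: 0.0
```

```bash
python3 - <<'E'
from h import *
o=telemetry.get_obs();print(o['time'],o['q'].round(1),o['qd'].round(1),o['ee_pos'],o['tcp_rot'])
im,d,c,W=snap('wrist'); np.save('w1.npy',cloud(d,c,W)); np.save('w1W.npy',W)
cv2.imwrite('pics/w1raw.png',im[:,:,::-1])
cv2.imwrite('pics/w1.png',cv2.resize(im[:,:,::-1],(800,500),interpolation=cv2.INTER_CUBIC))
E
```

```text
1.4 [ 6.8 -1.3  3.6 94.9  0.  18. ] [ 2.5 -1.2 -0.6  0.2  0.2  0.3] [0.50018472 0.05934703 0.2496501 ] [-1.79984199e+02 -8.07466245e-02  1.68785111e+02]
```

View pics/w1.png

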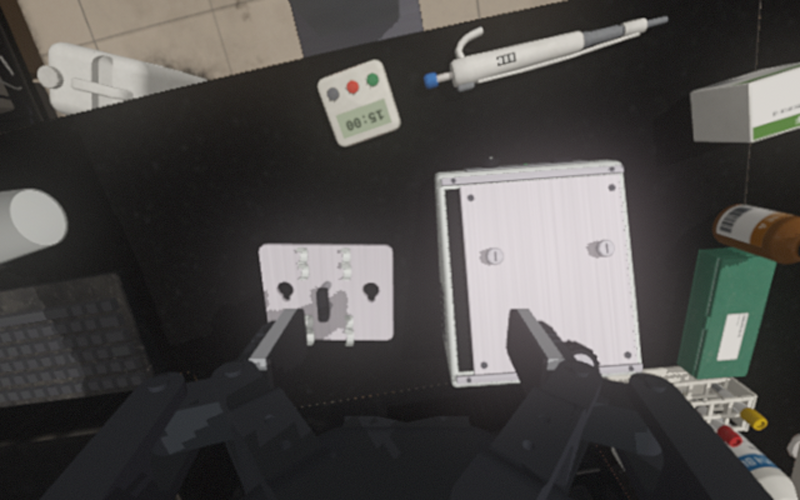

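The wrist view shows the stud heads at about (493,257) and (602,248), the plate bar at (322,303), and the keyholes at (286,290) and (371,291). The knob is partly hidden behind the right finger. I'll use the depth to get 3D positions.

```bash
python3 - <<'E'
from h import *
w=np.load('w1.npy'); t=np.load('top.npy')
def box(P,m): 
    b=cv2.minAreaRect((P[m][:,:2]*1000).astype(np.float32)); return b
# bar
for nm,P in (('w',w),('t',t)):
    reg=(abs(P[...,0]-.57)<.09)&(abs(P[...,1]+.05)<.09)
    bar=reg&(P[...,2]>.028)&(P[...,2]<.05)
    pl=reg&(P[...,2]>.003)&(P[...,2]<.05)
    q=P[bar]; print(nm,'bar n',len(q),np.median(q,0).round(4),'rect',box(P,bar)); print(' plate',box(P,pl))
    # face
    reg=(abs(P[...,0]-.53)<.05)&(abs(P[...,1]-.17)<.07)&(P[...,2]>.03)
    q=P[reg]; 
    for _ in range(8):
        A=np.c_[q[:,:2],np.ones(len(q))]; k=np.linalg.lstsq(A,q[:,2],rcond=None)[0]; r=q[:,2]-A@k; q=q[abs(r)<max(.0015,1.5*np.median(abs(r)))]
    n=np.r_[-k[:2],1];n/=np.linalg.norm(n); print(' normal',n.round(4),'slope',np.degrees(np.arccos(n[2])),'yaw',np.degrees(np.arctan2(-n[1],-n[0])),'n',len(q),'rms',r.std(),'k',k)
    h=(P@n)-k[2]*n[2]
    for y in ((.06,.15),(.15,.26)):
        m=(h>.006)&(h<.014)&(P[...,0]>.5)&(P[...,0]<.61)&(P[...,1]>y[0])&(P[...,1]<y[1])
        v,u=np.nonzero(m); print(' stud',m.sum(),P[m].mean(0).round(4),np.median(P[m],0).round(4),h[m].mean(),'px',u.mean(),v.mean(),'std',P[m].std(0).round(4))
    m=(h>.03)&(h<.06)&(P[...,0]>.57)&(P[...,0]<.68)&(P[...,1]>.1)&(P[...,1]<.24)
    print(' knob',m.sum(),np.median(P[m],0).round(4),P[m].min(0),P[m].max(0),np.percentile(h[m],[10,50,90]))
    m=(P[...,2]>.01)&(P[...,2]<.12)&(P[...,0]>.44)&(P[...,0]<.7)&(P[...,1]>.03)&(P[...,1]<.29)
    print(' house',box(P,m))
E
```

```text
w bar n 268 [ 0.5768 -0.0463  0.0373] rect ((579.3135986328125, -48.03584289550781), (12.365745544433594, 37.27489471435547), 77.67212677001953)
 plate ((579.7254028320312, -48.62245178222656), (151.10569763183594, 121.09123992919922), 78.24478912353516)
 normal [0.6316 0.7014 0.3304] slope 70.70459488894201 yaw -132.0017610816422 n 2589 rms 0.004285088447347574 k [-1.91129365 -2.12257545  1.53518031]
 stud 1512 [0.5121 0.1262 0.3123] [0.5175 0.1273 0.3102] 0.007857901256864804 px 553.3452380952381 376.75396825396825 std [0.0092 0.0048 0.0094]
 stud 850 [0.5515 0.2083 0.0692] [0.5517 0.2082 0.0693] 0.00999591704847797 px 458.65294117647056 198.14235294117648 std [0.0271 0.0295 0.0111]
 knob 2005 [0.6032 0.2025 0.0882] [0.57002034 0.12295166 0.0736149 ] [0.66214412 0.23992611 0.14684464] [0.03340521 0.04543756 0.0565691 ]
 house ((565.6704711914062, 174.3355712890625), (180.99688720703125, 204.4786834716797), 82.67244720458984)
t bar n 53 [ 0.5769 -0.0477  0.0372] rect ((577.3720092773438, -48.089168548583984), (11.799823760986328, 36.40174102783203), 78.86322021484375)
 plate ((570.205810546875, -49.93055725097656), (178.3606414794922, 178.74456787109375), 89.9551010131836)
 normal [-0.35    0.0357  0.9361] slope 20.600164538652493 yaw -5.829425691374987 n 756 rms 0.0008173545448649958 k [ 0.37393478 -0.03817694 -0.12805989]
 stud 28 [0.5422 0.1323 0.0798] [0.5397 0.1328 0.0793] 0.009492045548908382 px 275.2857142857143 196.10714285714286 std [0.0158 0.0055 0.0057]
 stud 30 [0.5466 0.2297 0.0779] [0.5505 0.2317 0.0801] 0.00962972149333633 px 240.7 193.56666666666666 std [0.0158 0.014  0.007 ]
 knob 128 [0.6189 0.1725 0.1465] [0.60354628 0.1574026  0.13538091] [0.63735415 0.19128369 0.15354713] [0.04381165 0.0473896  0.04999264]
 house ((565.4293823242188, 175.33425903320312), (181.20692443847656, 205.10321044921875), 82.72859954833984)
```

```bash
python3 - <<'E'
from h import *
P=np.load('w1.npy'); W=np.load('w1W.npy')
reg=(abs(P[...,0]-.55)<.05)&(abs(P[...,1]-.17)<.07)&(P[...,2]>.03)&(P[...,2]<.11)
q=P[reg]; n0=np.array([-.34,.04,.94])
h=q@n0; q=q[abs(h-np.median(h))<.008]
for _ in range(8):
    A=np.c_[q[:,:2],np.ones(len(q))]; k=np.linalg.lstsq(A,q[:,2],rcond=None)[0]; r=q[:,2]-A@k; q=q[abs(r)<max(.0015,2*np.median(abs(r)))]
n=np.r_[-k[:2],1];n/=np.linalg.norm(n); print(' normal',n.round(4),'slope',np.degrees(np.arccos(n[2])),'yaw',np.degrees(np.arctan2(-n[1],-n[0])),'rms',r.std(),'k',k)
h=(P@n)-k[2]*n[2]
for y in ((.09,.16),(.19,.26)):
    m=(h>.007)&(h<.014)&(P[...,0]>.51)&(P[...,0]<.58)&(P[...,1]>y[0])&(P[...,1]<y[1])
    v,u=np.nonzero(m); b=cv2.minAreaRect(np.c_[u,v].astype(np.float32)); print(' stud',m.sum(),P[m].mean(0).round(4),np.median(h[m]),'px',u.mean(),v.mean(),b)
im=cv2.imread('pics/w1raw.png')
a=cv2.resize(im[180:230,370:510],(784,280),interpolation=cv2.INTER_CUBIC); b=cv2.resize(im[185:285,200:320],(480,400),interpolation=cv2.INTER_CUBIC)
# bar top & keyholes: dark pixels inside plate
g=im.max(2)
cv2.imwrite('pics/w1c.png',np.vstack([a,np.pad(b,((0,0),(0,304),(0,0)))])[:600])
E
```

```text
normal [-0.3419  0.0374  0.939 ] slope 20.117261918941175 yaw -6.240698229957718 rms 0.0006179781429586226 k [ 0.36411906 -0.0398177  -0.12333418]
 stud 166 [0.5408 0.1326 0.0799] 0.011104622569027618 px 395.1144578313253 204.65662650602408 ((395.0, 204.5), (13.0, 14.0), 90.0)
 stud 173 [0.5529 0.2314 0.08  ] 0.010635103959027337 px 483.7456647398844 198.3063583815029 ((483.5, 198.5), (13.0, 15.0), 90.0)
```

View pics/w1c.png

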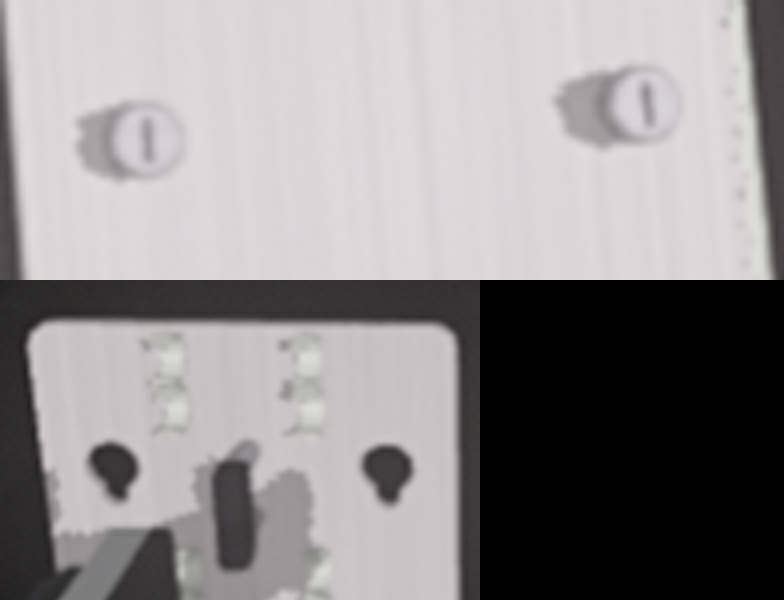

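The crop shows the stud head centres at about (148,141) and (645,104), with their shadows to the left. The plate hole centres are at (113,465) and (387,468), and the bar at (234,515). I'll turn these into positions by ray–plane intersection.

```bash
cat >> h.py <<'E'
def ray(u,v,W,n,dd,name='wrist'):
    c=calibration(name); f=200/np.tan(np.radians(c['vertical_fov'])/2)
    K=np.array([[f,0,c['cx']],[0,f,c['cy']],[0,0,1.]])
    p=cv2.undistortPoints(np.array([[[u,v]]],float),K,np.array([c['k1'],0,0,0,0.]))[0,0]
    r=W[:3,:3]@np.r_[p,1]; o=W[:3,3]; return o+r*(dd-o@n)/(r@n)
E
python3 - <<'E'
from h import *
W=np.load('w1W.npy'); s=5.6
n=np.array([-.3419,.0374,.939]); n/=np.linalg.norm(n); d=-.12333*n[2]
S=[ray((x+.5)/s-.5+370,(y+.5)/s-.5+180,W,n,d+.011) for x,y in ((148,141),(645,104))]
m=(S[0]+S[1])/2; v=S[1]-S[0]; print('studs',np.round(S,4),m.round(4),np.linalg.norm(v),np.degrees(np.arctan2(-v[0],v[1])))
z=np.array([0,0,1.])
K=[ray((x+.5)/4-.5+200,(y-280+.5)/4-.5+185,W,z,.003) for x,y in ((113,465),(387,468))]
v=K[1]-K[0];print('keyholes',np.round(K,4),((K[0]+K[1])/2).round(4),np.linalg.norm(v),np.degrees(np.arctan2(-v[0],v[1])))
print('bar',ray(258.1,243.6,W,z,.037).round(4))
o=telemetry.get_obs();print(o['q'].round(1))
E
```

```text
studs [[0.5411 0.1336 0.0801]
 [0.5527 0.2323 0.0804]] [0.5469 0.1829 0.0802] 0.09939909176544255 -6.724345488672545
keyholes [[ 0.564  -0.0969  0.003 ]
 [ 0.5846  0.0012  0.003 ]] [ 0.5743 -0.0479  0.003 ] 0.10023248574540444 -11.86409674664903
bar [ 0.5771 -0.0466  0.037 ]
[ 6.9 -1.4  3.5 95.   0.  18. ]
```

```bash
python3 - <<'E'
from h import *
rel((.5797,-.0488,.031),down(-11.9))
E
```

```text
shift mm [-99.6 -91.6 218.8] rotvec deg [-0.01 -0.06  0.78]
```

Call:
play_rows(
  increments=[
    [[-25,-23,20],[0,0,0.8],0],
    [[-50,-46,55],[0,0,0.8],0],
    [[-75,-69,95],[0,0,0.8],0],
    [[-100,-92,130],[0,0,0.8],0],
    [[-100,-92,165],[0,0,0.8],0],
    [[-100,-92,195],[0,0,0.8],0],
    [[-100,-92,210],[0,0,0.8],0],
    [[-99.6,-91.6,219],[0,0,0.8],0],
    [[-99.6,-91.6,219],[0,0,0.8],0],
    [[-99.6,-91.6,219],[0,0,0.8],0.5],
    [[-99.6,-91.6,219],[0,0,0.8],1],
    [[-99.6,-91.6,219],[0,0,0.8],1],
    [[-99.6,-91.6,219],[0,0,0.8],1],
    [[-99.6,-91.6,219],[0,0,0.8],1],
    [[-99.6,-91.6,219],[0,0,0.8],1],
    [[-99.6,-91.6,219],[0,0,0.8],1],
  ],
  grip_force=60,
)

```text
time: 3.05
ee_pos: [0.5805, -0.0489, 0.0318]
tcp_rot: [180.0, 0.0, 168.1]
wrist_force: [-1.7, 0.1, 4.7]
opening: 0.011
grasp_force: 59.3
```

```bash
cat >> h.py <<'E'
yaw=-6.9
Rh=R.from_euler('z',yaw,degrees=True).as_matrix()@R.from_euler('y',-20,degrees=True).as_matrix()
X,Y,Z=Rh.T
Rt=Rh@np.diag([-1,1,-1.])
SM=np.array([.5469,.1829,.0802])  # between head tops
ENT=SM+.006*X+.020*Z
E
python3 - <<'E'
from h import *
print(X,Y,Z,Rt)
for h in (.06,.0): rel(ENT+h*Z,Rt)
print((pose()[:3,3]),ENT)
T=pose();T[2,3]+=.13
rel(ENT+.06*Z,Rt,T)
E
```

```text
[ 0.93288675 -0.1128917   0.34202014] [0.12013684 0.99275734 0.        ] [-0.33954301  0.04108922  0.93969262] [[-0.93288675  0.12013684  0.33954301]
 [ 0.1128917   0.99275734 -0.04108922]
 [-0.34202014  0.         -0.93969262]]
shift mm [ 102.1  218.  -125.7] rotvec deg [ -0.87 -19.94  -4.93]
shift mm [ 81.7 219.8 -69.3] rotvec deg [ -0.87 -19.94  -4.93]
[ 0.58050915 -0.04889723  0.03180515] [0.54570646 0.18304443 0.10104597]
shift mm [102.2 218.    4.3] rotvec deg [ -0.87 -19.94  -4.93]
```

Call:
play_rows(
  increments=[
    [[0,0,-30],[0,0,0],1],
    [[0,0,-70],[0,0,0],1],
    [[0,0,-105],[0,0,0],1],
    [[15,30,-130],[0,-3,-0.7],1],
    [[30,65,-145],[-0.2,-6,-1.5],1],
    [[45,100,-145],[-0.4,-9,-2.2],1],
    [[60,135,-145],[-0.5,-12,-3],1],
    [[75,170,-145],[-0.7,-15,-3.7],1],
    [[90,200,-140],[-0.8,-18,-4.4],1],
    [[102,218,-130],[-0.87,-19.94,-4.93],1],
    [[102,218,-125.7],[-0.87,-19.94,-4.93],1],
    [[102,218,-125.7],[-0.87,-19.94,-4.93],1],
    [[102,218,-125.7],[-0.87,-19.94,-4.93],1],
  ],
)

```text
time: 4.35
ee_pos: [0.5254, 0.185, 0.1569]
tcp_rot: [-180.0, 19.9, 173.1]
wrist_force: [-0.1, 0.1, -2.3]
opening: 0.0109
grasp_force: 59.0
```

```bash
python3 - <<'E'
from h import *
o=telemetry.get_obs();print(o['time'],o['q'].round(1),o['qd'].round(1),o['ee_pos'],o['wrist_force'],o['torque'])
T=pose(); D=Rt.T@T[:3,:3]; print(np.degrees(R.from_matrix(D).as_rotvec()))
im,d,c,W=snap('wrist'); np.save('w2W.npy',W); np.save('w2.npy',cloud(d,c,W)); np.save('w2T.npy',T)
cv2.imwrite('pics/w2raw.png',im[:,:,::-1])
cv2.imwrite('pics/w2.png',cv2.resize(im[:,:,::-1],(800,500),interpolation=cv2.INTER_CUBIC))
E
```

```text
4.35 [ 24.2 -11.6 -18.5  65.9 -10.2  29.6] [-0.6  0.1  0.8 -0.  -0.1  0.1] [0.52543592 0.18496746 0.1569055 ] [-0.12542688  0.13016183 -2.28387777] [0.07700594 0.48208005 0.0146935 ]
[0.02775807 0.08759828 0.02115627]
```

View pics/w2.png

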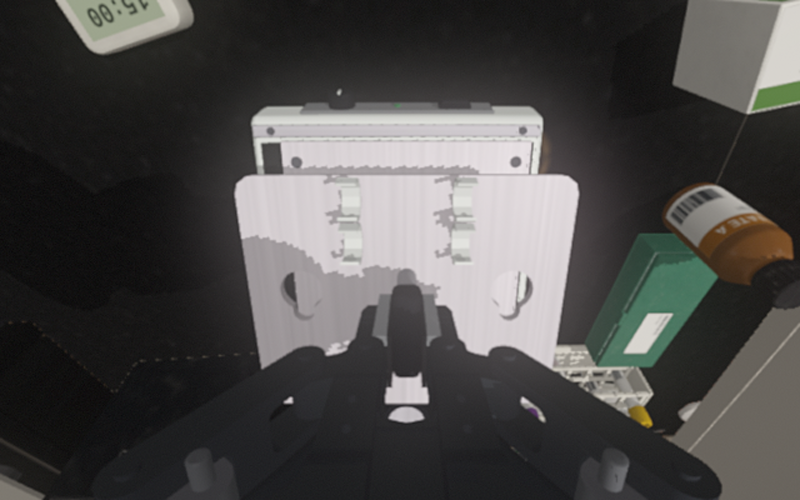

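The plate is held level, with its keyholes at about (302,290) and (512,290) and its front edge at row 177. I'll measure the plate's pose in the tool frame.

```bash
python3 - <<'E'
from h import *
P=np.load('w2.npy');T=np.load('w2T.npy');W=np.load('w2W.npy')
Q=(P-T[:3,3])@T[:3,:3]*1000   # tool frame mm
m=(abs(Q[...,1])<72)&(Q[...,0]>5)&(Q[...,0]<58)&(Q[...,2]>15)&(Q[...,2]<34)
q=Q[m]; q=q[abs(q[:,2]-np.median(q[:,2]))<4]
for _ in range(6):
    A=np.c_[q[:,:2],np.ones(len(q))];k=np.linalg.lstsq(A,q[:,2],rcond=None)[0];r=q[:,2]-A@k;q=q[abs(r)<1]
print('plane',k,len(q))
h=Q[...,2]-(Q[...,:2]@k[:2]+k[2])
m=(abs(h)<1.5)&(abs(Q[...,1])<90)&(Q[...,0]>-10)&(Q[...,0]<80)
e=Q[m]; print('front edge x',np.percentile(e[:,0],[99,99.8]),'y range',np.percentile(e[:,1],[.2,1,50,99,99.8]))
f=e[(abs(e[:,1])<60)]
for y in (-50,0,50): s=e[abs(e[:,1]-y)<8]; print(y,s[:,0].max(), np.percentile(s[:,0],99))
im=cv2.imread('pics/w2raw.png'); cv2.imwrite('pics/w2c.png',cv2.resize(im[205:265,210:440],(798,208),interpolation=cv2.INTER_CUBIC))
n=T[:3,:3]@np.r_[-k[:2],1]/np.linalg.norm(np.r_[-k[:2],1]); o=T[:3,3]+T[:3,2]*k[2]/1000
for u,v in ((302,290),(512,290)):
    p=ray((u+.5)*.8-.5,(v+.5)*.8-.5,W,n,o@n+.002); print('hole',((p-T[:3,3])@T[:3,:3]*1000).round(1))
E
```

```text
plane [-1.70449560e-04 -2.17353604e-05  2.69369058e+01] 17075
front edge x [60.69973208 61.10687509] y range [-73.78378464 -72.6927516    1.14814283  74.85346666  75.88696022]
-50 61.25144383315444 61.066722917238565
0 61.15741753677384 60.93498226071963
50 61.118564488627904 60.964796984156806
hole [  6.4 -49.2  28.9]
hole [ 6.3 52.  28.9]
```

View pics/w2c.png

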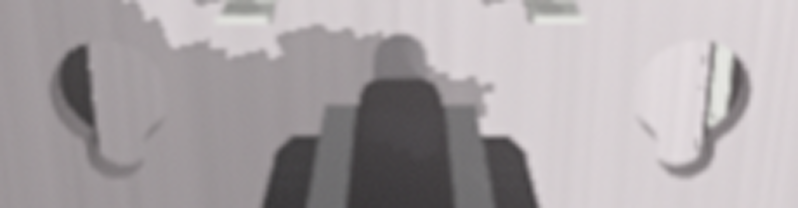

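```bash
python3 - <<'E'
from h import *
E0=SM+.0065*X-.0013*Y+.0208*Z
for h in (.014,.008,0): rel(E0+h*Z,Rt)
E
```

```text
shift mm [-0.2 -0.6 44.8] rotvec deg [-0.03 -0.06 -0.05]
shift mm [-0.2 -0.6 50.8] rotvec deg [-0.03 -0.06 -0.05]
shift mm [-0.2 -0.6 58.8] rotvec deg [-0.03 -0.06 -0.05]
```

Call:
play_rows(
  increments=[
    [[0,-0.5,12],[0,0,0],1],
    [[-0.2,-0.6,26],[0,0,0],1],
    [[-0.2,-0.6,38],[0,0,0],1],
    [[-0.2,-0.6,44],[0,0,0],1],
    [[-0.2,-0.6,46],[0,0,0],1],
    [[-0.2,-0.6,48],[0,0,0],1],
    [[-0.2,-0.6,50],[0,0,0],1],
    [[-0.2,-0.6,51.5],[0,0,0],1],
    [[-0.2,-0.6,51.5],[0,0,0],1],
    [[-0.2,-0.6,51.5],[0,0,0],1],
  ],
)

```text
time: 5.4
ee_pos: [0.5429, 0.1829, 0.1089]
tcp_rot: [180.0, 20.0, 173.1]
wrist_force: [-0.4, 0.2, -2.5]
opening: 0.0108
grasp_force: 59.0
```

```bash
cat >> h.py <<'E'
def rep():
    o=telemetry.get_obs(); T=pose(o); d=T[:3,3]-SM
    print('t',round(o['time'],2),'rel SM XYZ mm',(np.array([d@X,d@Y,d@Z])*1000).round(2),'F house',(Rh.T@o['wrist_force']).round(1),'M tool',(T[:3,:3].T@o['torque']).round(2),'op',round(o['opening'],4),'gf',round(o['grasp_force'],1),'q',o['q'].round(1))
E
python3 -c "
from h import *
rep()"
```

```text
t 5.4 rel SM XYZ mm [ 6.07 -0.51 28.32] F house [-1.2  0.2 -2.2] M tool [0.04 0.47 0.05] op 0.0108 gf 59.0 q [ 23.2  -8.9 -21.6  59.9  -9.8  28.5]
```

Call:
play_rows(
  increments=[
    [[0,0,2.5],[0,0,0],1],
    [[0,0,5],[0,0,0],1],
    [[0,0,6.5],[0,0,0],1],
    [[0,0,7.5],[0,0,0],1],
    [[0,0,7.5],[0,0,0],1],
    [[0,0,7.5],[0,0,0],1],
  ],
)

```text
time: 6.0
ee_pos: [0.545, 0.1825, 0.1021]
tcp_rot: [180.0, 19.9, 173.1]
wrist_force: [-6.4, -1.5, 3.9]
opening: 0.0108
grasp_force: 60.3
```

```bash
python3 -c "
from h import *
rep()"
```

```text
t 6.0 rel SM XYZ mm [ 5.79 -0.63 21.18] F house [-4.5 -2.3  5.7] M tool [0.34 1.31 0.03] op 0.0108 gf 60.3 q [ 23.   -8.5 -21.9  59.1  -9.8  28.4]
```

Call:
play_rows(
  increments=[
    [[2,0,0],[0,0,0],1],
    [[4,0,0],[0,0,0],1],
    [[6,0,0],[0,0,0],1],
    [[8,0,0],[0,0,0],1],
    [[10,0,0],[0,0,0],1],
    [[11,0,0],[0,0,0],1],
    [[11,0,0],[0,0,0],1],
  ],
)

```text
time: 6.7
ee_pos: [0.5354, 0.1839, 0.0985]
tcp_rot: [180.0, 20.0, 173.1]
wrist_force: [-0.0, 0.1, 5.6]
opening: 0.0106
grasp_force: 60.2
```

```bash
python3 -c "
from h import *
rep()"
```

```text
t 6.7 rel SM XYZ mm [-4.57 -0.38 21.18] F house [1.9 0.1 5.3] M tool [ 0.03 -0.07 -0.01] op 0.0106 gf 60.2 q [ 23.6  -9.6 -23.3  58.8 -10.   29. ]
```

Call:
play_rows(
  increments=[
    [[1,0,0],[0,0,0],1],
    [[2,0,0],[0,0,0],1],
    [[3,0,0],[0,0,0],1],
    [[3.5,0,0],[0,0,0],1],
    [[3.5,0,0],[0,0,0],1],
  ],
)

```text
time: 7.2
ee_pos: [0.534, 0.1841, 0.0983]
tcp_rot: [179.9, 20.3, 173.0]
wrist_force: [12.5, -1.8, 2.5]
opening: 0.0111
grasp_force: 59.0
```

```bash
python3 -c "
from h import *
rep()"
```

```text
t 7.2 rel SM XYZ mm [-5.98 -0.35 21.42] F house [12.7 -0.3 -2. ] M tool [ 0.09 -2.23 -0.07] op 0.0111 gf 59.0 q [ 23.8 -10.  -23.7  58.6 -10.1  29.2]
```

Call:
play_rows(
  increments=[
    [[-1.3,0,0.5],[0,0,0],1],
    [[-1.3,0,0.5],[0,0,0],1],
    [[-1.3,0,0.5],[0,0,0],0.5],
    [[-1.3,0,0.5],[0,0,0],0.5],
    [[-1.3,0,0.5],[0,0,0],0.5],
    [[-1.3,0,0.5],[0,0,0],0.5],
    [[-1.3,0,0.5],[0,0,0],0.5],
  ],
)

```text
time: 7.9
ee_pos: [0.533, 0.1839, 0.0962]
tcp_rot: [-180.0, 19.9, 173.1]
wrist_force: [0.5, -1.2, 0.1]
opening: 0.0423
grasp_force: 0.0
```

```bash
python3 -c "
from h import *
rep()
rel(SM+.06*X-.15*Y+.17*Z,Rt)"
```

```text
t 7.9 rel SM XYZ mm [-7.6  -0.67 19.84] F house [ 0.7 -1.1 -0.1] M tool [-0.01  0.29  0.01] op 0.0423 gf 0.0 q [ 23.7  -9.8 -23.7  58.8 -10.   29.1]
shift mm [ -67.3 -149.4 -150.2] rotvec deg [-0.01 -0.08  0.02]
```

Call:
play_rows(
  increments=[
    [[0,0,-10],[0,0,0],0.5],
    [[0,0,-35],[0,0,0],0.5],
    [[0,0,-70],[0,0,0],0.5],
    [[-5,-20,-105],[0,0,0],0.5],
    [[-25,-55,-135],[0,0,0],0.5],
    [[-45,-95,-150],[0,0,0],0.5],
    [[-60,-130,-150],[0,0,0],0.5],
    [[-67,-149,-150],[0,0,0],0.5],
    [[-67,-149,-150],[0,0,0],0.5],
    [[-67,-149,-150],[0,0,0],0.5],
  ],
)

```text
time: 8.9
ee_pos: [0.5268, 0.0344, 0.2609]
tcp_rot: [180.0, 20.0, 173.0]
wrist_force: [-0.3, 0.3, -0.3]
opening: 0.0428
grasp_force: 0.0
```

```bash
python3 - <<'E'
from h import *
rep()
T=pose();im,d,c,W=snap('wrist'); np.save('w3W.npy',W); np.save('w3.npy',cloud(d,c,W))
P=cloud(d,c,W); Q=(P-SM)@Rh*1000
def st(n,m): 
    q=Q[m]; print(n,m.sum(),q.mean(0).round(1),np.percentile(q,[1,50,99],axis=0).round(1).tolist())
near=(abs(Q[...,1])<60)
st('knob top',near&(abs(Q[...,0]-91)<25)&(Q[...,2]>34)&(Q[...,2]<41))
st('bar',near&(abs(Q[...,0]+6)<30)&(abs(Q[...,1])<15)&(Q[...,2]>22)&(Q[...,2]<31))
st('plate top',(abs(Q[...,1])<85)&(abs(Q[...,0]+6)<70)&(abs(Q[...,2]+6)<1.5))
st('face',(abs(Q[...,1])<60)&(abs(Q[...,0]+80)<8)&(abs(Q[...,2]+11)<6))
st('studs R',(abs(Q[...,1]+50)<12)&(abs(Q[...,0])<12)&(abs(Q[...,2])<3))
st('studs L',(abs(Q[...,1]-50)<12)&(abs(Q[...,0])<12)&(abs(Q[...,2])<3))
cv2.imwrite('pics/w3.png',cv2.resize(im[80:330,320:620][:,:,::-1],(720,600),interpolation=cv2.INTER_CUBIC))
E
```

```text
t 8.9 rel SM XYZ mm [  59.85 -149.82  170.53] F house [-0.4  0.3 -0.2] M tool [-0.02  0.26  0.05] op 0.0428 gf 0.0 q [  5.9 -16.9 -11.5  75.9  -4.3  12.1]
knob top 782 [89.5 -1.4 37.8] [[75.0, -15.7, 34.3], [89.3, -1.7, 38.2], [106.5, 14.9, 40.0]]
bar 573 [-7.2 -0.7 26.3] [[-25.2, -5.8, 22.2], [-7.3, -1.1, 26.6], [11.3, 6.3, 28.5]]
plate top 13191 [-9.8 -1.3 -5.9] [[-65.3, -73.4, -7.4], [-12.9, -4.4, -5.9], [52.1, 74.6, -4.6]]
face 694 [-74.7  -1.6 -13.6] [[-77.6, -58.6, -15.3], [-74.7, -2.0, -13.6], [-72.0, 58.8, -11.7]]
studs R 199 [ -0.6 -50.5  -0.3] [[-8.0, -57.8, -2.5], [-0.1, -50.5, -0.2], [7.1, -42.9, 1.3]]
studs L 203 [-0.1 49.  -0.2] [[-7.5, 42.1, -2.5], [-0.5, 49.0, -0.2], [7.7, 56.4, 1.9]]
```

View pics/w3.png

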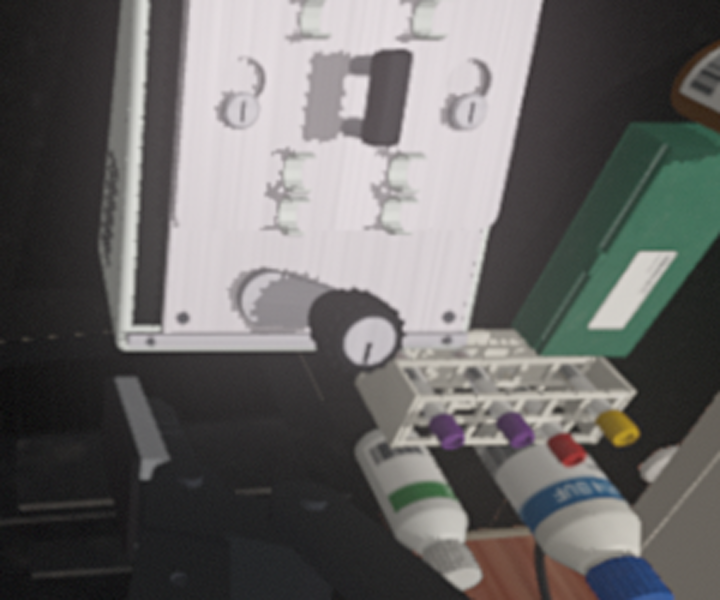

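The view shows both studs at the closed ends of their slots, so the plate is home. The knob is at about (90.3, -0.5) mm in the stud frame. I'll check the clearance around it.

```bash
python3 - <<'E'
from h import *
for n in ('w3.npy','w1.npy','top.npy'):
    P=np.load(n); Q=(P-SM)@Rh*1000; k=Q-[90.3,-.5,0]; r=np.hypot(k[...,0],k[...,1])
    m=(r>22)&(r<80)&(Q[...,2]>11)&(P[...,2]<.2); 
    if n=='w1.npy': m&=(P[...,0]>.6)
    print(n,m.sum(), k[m].min(0).round() if m.any() else '',k[m].max(0).round() if m.any() else '', r[m].min() if m.any() else '')
K=SM+.0903*X-.0005*Y+.032*Z; print(K)
rel(K+.06*Z,Rt); rel(K,Rt)
E
```

```text
w3.npy 22 [-80.  -5.  15.] [-78.   4.  26.] 78.49212198844968
w1.npy 0   
top.npy 0   
[0.62021423 0.17352436 0.14115458]
shift mm [-30.7 148.8  78.4] rotvec deg [ 0.01 -0.05 -0.  ]
shift mm [-30.8 148.8 138.4] rotvec deg [ 0.01 -0.05 -0.  ]
```

Call:
play_rows(
  increments=[
    [[-8,30,10],[0,0,0],0.35],
    [[-15,65,25],[0,0,0],0.35],
    [[-22,100,45],[0,0,0],0.35],
    [[-29,130,62],[0,0,0],0.35],
    [[-31,148.5,75],[0,0,0],0.35],
    [[-30.8,148.8,90],[0,0,0],0.35],
    [[-30.8,148.8,110],[0,0,0],0.35],
    [[-30.8,148.8,128],[0,0,0],0.35],
    [[-30.8,148.8,138],[0,0,0],0.35],
    [[-30.8,148.8,138],[0,0,0],0.35],
    [[-30.8,148.8,138],[0,0,0],0.35],
  ],
)

```text
time: 10.05
ee_pos: [0.6203, 0.1732, 0.1419]
tcp_rot: [180.0, 20.0, 173.1]
wrist_force: [0.2, 0.2, -0.2]
opening: 0.0553
grasp_force: 0.0
```

```bash
python3 -c "
from h import *
rep()"
```

```text
t 10.05 rel SM XYZ mm [90.66 -0.78 32.63] F house [ 0.1  0.3 -0.3] M tool [ 0.06  0.31 -0.03] op 0.0553 gf 0.0 q [19.1 -0.2 -9.8 62.3 -8.6 24.7]
```

Call:
play_rows(
  increments=[
    [[0,0,0],[0,0,0],0.6],
    [[0,0,0],[0,0,0],0.8],
    [[0,0,0],[0,0,0],1],
    [[0,0,0],[0,0,0],1],
    [[0,0,0],[0,0,0],1],
    [[0,0,0],[0,0,0],1],
    [[0,0,0],[0,0,0],1],
  ],
  grip_force=50,
)

```text
time: 10.75
ee_pos: [0.6206, 0.1732, 0.1428]
tcp_rot: [180.0, 20.0, 173.1]
wrist_force: [-4.3, -1.2, 6.2]
opening: 0.0314
grasp_force: 49.2
```

```bash
python3 -c "
from h import *
rep()"
```

```text
t 10.75 rel SM XYZ mm [91.29 -0.79 33.41] F house [-1.8 -1.7  7.2] M tool [0.34 0.61 0.03] op 0.0314 gf 49.2 q [19.1 -0.2 -9.7 62.3 -8.6 24.7]
```

Call:
play_rows(
  increments=[
    [[0,0,0],[0,0,5],1],
    [[0,0,0],[0,0,10],1],
    [[0,0,0],[0,0,15],1],
    [[0,0,0],[0,0,20],1],
    [[0,0,0],[0,0,25],1],
    [[0,0,0],[0,0,30],1],
  ],
)

```text
time: 11.35
ee_pos: [0.6205, 0.1728, 0.1428]
tcp_rot: [169.6, 17.2, 141.3]
wrist_force: [-5.5, -3.5, 7.5]
opening: 0.0313
grasp_force: 49.3
```

```bash
python3 -c "
from h import *
rep()"
```

```text
t 11.35 rel SM XYZ mm [91.18 -1.18 33.39] F house [-2.2 -4.2  8.7] M tool [ 1.12  0.24 -0.15] op 0.0313 gf 49.3 q [19.1 -0.2 -9.7 62.3 -8.7 54.9]
```

Call:
play_rows(
  increments=[
    [[0,0,0],[0,0,4],1],
    [[0,0,0],[0,0,8],1],
    [[0,0,0],[0,0,8],1],
  ],
)

```text
time: 11.65
ee_pos: [0.6204, 0.1727, 0.1427]
tcp_rot: [167.3, 15.6, 133.2]
wrist_force: [-4.9, -3.2, 7.0]
opening: 0.0311
grasp_force: 49.4
```

```bash
python3 -c "
from h import *
rep()"
```

```text
t 11.65 rel SM XYZ mm [91.11 -1.25 33.39] F house [-1.8 -3.8  8.1] M tool [1.28 0.08 0.04] op 0.0311 gf 49.4 q [19.1 -0.2 -9.7 62.3 -8.7 62.8]
```

Call:
play_rows(
  increments=[
    [[0,0,0],[0,0,4],1],
    [[0,0,0],[0,0,8],1],
    [[0,0,0],[0,0,8],1],
  ],
)

```text
time: 11.95
ee_pos: [0.6204, 0.1726, 0.1427]
tcp_rot: [165.3, 13.7, 125.1]
wrist_force: [-6.4, -4.1, 6.7]
opening: 0.0312
grasp_force: 49.4
```

```bash
python3 -c "
from h import *
rep()"
```

```text
t 11.95 rel SM XYZ mm [91.06 -1.36 33.35] F house [-3.3 -4.9  8.3] M tool [ 1.35 -0.05  0.09] op 0.0312 gf 49.4 q [19.1 -0.2 -9.7 62.4 -8.7 70.8]
```

Call:
play_rows(
  increments=[
    [[0,0,0],[0,0,3],1],
    [[0,0,0],[0,0,6],1],
    [[0,0,0],[0,0,9],1],
  ],
)

```text
time: 12.25
ee_pos: [0.6203, 0.1726, 0.1427]
tcp_rot: [163.4, 11.3, 116.3]
wrist_force: [-6.9, -5.0, 8.1]
opening: 0.0312
grasp_force: 49.4
```

```bash
cat >> h.py <<'E'
def rep2():
    rep(); o=telemetry.get_obs(); print('eff',o['joint_efforts'].round(3)[3:],'qd6',o['qd'][5].round(2))
E
python3 -c "
from h import *
rep2()"
```

```text
t 12.25 rel SM XYZ mm [91.   -1.46 33.36] F house [-3.1 -5.7  9.8] M tool [ 1.45 -0.31 -0.27] op 0.0312 gf 49.4 q [19.1 -0.2 -9.7 62.4 -8.7 79.8]
eff [-5.658  0.541 -0.558] qd6 29.78
```

Call:
play_rows(
  increments=[
    [[0,0,0],[0,0,3],1],
    [[0,0,0],[0,0,6],1],
  ],
)

```text
time: 12.45
ee_pos: [0.6202, 0.1725, 0.1426]
tcp_rot: [162.3, 9.6, 110.5]
wrist_force: [-7.1, -4.7, 8.1]
opening: 0.0317
grasp_force: 49.4
```

```bash
python3 -c "
from h import *
rep2()"
```

```text
t 12.45 rel SM XYZ mm [90.92 -1.48 33.34] F house [-3.3 -5.5  9.8] M tool [ 1.53 -0.54 -0.33] op 0.0317 gf 49.4 q [19.1 -0.2 -9.8 62.4 -8.7 85.8]
eff [-5.839  0.549 -0.557] qd6 29.81
```

Call:
play_rows(
  increments=[
    [[0,0,0],[0,0,0],1],
    [[0,0,0],[0,0,0],1],
  ],
)

```text
time: 12.65
ee_pos: [0.6202, 0.1726, 0.1426]
tcp_rot: [162.4, 9.6, 110.6]
wrist_force: [-6.4, -4.5, 7.8]
opening: 0.0314
grasp_force: 49.5
```

```bash
python3 -c "
from h import *
rep2()
im,d,c,W=snap('top');cv2.imwrite('pics/t2.png',cv2.resize(im[130:235,215:320][:,:,::-1],(600,600),interpolation=cv2.INTER_CUBIC))"
```

```text
t 12.65 rel SM XYZ mm [90.89 -1.46 33.33] F house [-2.8 -5.2  9.3] M tool [ 1.48 -0.43 -0.13] op 0.0314 gf 49.5 q [19.1 -0.2 -9.8 62.4 -8.7 85.7]
eff [-5.774  0.484  0.106] qd6 -0.22
```

Call:
play_rows(
  increments=[
    [[0,0,0],[0,0,1.5],1],
    [[0,0,0],[0,0,3],1],
    [[0,0,0],[0,0,3],1],
  ],
)

```text
time: 13.0
ee_pos: [0.6202, 0.1725, 0.1427]
tcp_rot: [161.9, 8.7, 107.7]
wrist_force: [-8.1, -4.1, 7.4]
opening: 0.0314
grasp_force: 49.5
```

```bash
python3 -c "
from h import *
rep2()"
```

```text
t 13.0 rel SM XYZ mm [90.88 -1.48 33.39] F house [-4.5 -5.   9.6] M tool [ 1.47 -0.56 -0.09] op 0.0314 gf 49.5 q [19.1 -0.2 -9.8 62.4 -8.7 88.7]
eff [-5.863  0.512  0.443] qd6 -1.27
```

Call:
play_rows(
  increments=[
    [[0,0,0],[0,0,3],1],
    [[0,0,0],[0,0,6],1],
  ],
)

```text
time: 13.2
ee_pos: [0.6201, 0.1725, 0.1426]
tcp_rot: [161.1, 6.7, 101.9]
wrist_force: [-8.6, -5.6, 8.3]
opening: 0.0316
grasp_force: 49.5
```

```bash
python3 -c "
from h import *
rep2()"
```

```text
t 13.2 rel SM XYZ mm [90.76 -1.5  33.33] F house [-4.5 -6.6 10.5] M tool [ 1.53 -0.73 -0.3 ] op 0.0316 gf 49.5 q [19.1 -0.2 -9.8 62.4 -8.7 94.8]
eff [-6.104  0.537 -0.619] qd6 29.98
```

View pics/t2.png

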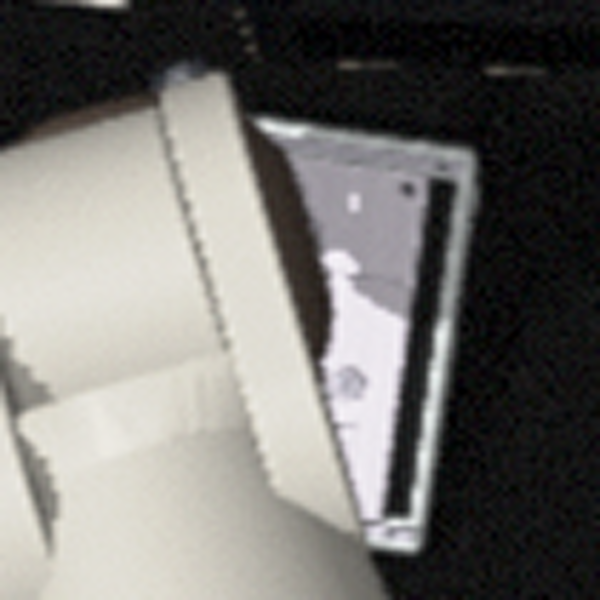

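Readings while moving held at -0.27, -0.33 and -0.30 N m. The turn is now 70°, beyond the 66° limit for the cam meeting the plate, so the clutch is slipping. I'll stop there, let go and back off.

Call:
play_rows(
  increments=[
    [[0,0,0],[0,0,0],1],
    [[0,0,0],[0,0,0],0.35],
    [[0,0,0],[0,0,0],0.35],
    [[0,0,0],[0,0,0],0.35],
    [[0,0,0],[0,0,0],0.35],
    [[0,0,-15],[0,0,0],0.35],
    [[0,0,-40],[0,0,0],0.35],
    [[0,0,-70],[0,0,0],0.35],
    [[0,0,-100],[0,0,0],0.35],
    [[0,0,-120],[0,0,0],0.35],
    [[0,0,-120],[0,0,0],0.35],
  ],
)

```text
time: 14.3
ee_pos: [0.58, 0.1787, 0.2591]
tcp_rot: [160.8, 6.6, 102.0]
wrist_force: [0.4, -0.5, 0.2]
opening: 0.0553
grasp_force: 0.0
```

```bash
python3 -c "
from h import *
rep()
rel(SM+.06*X-.15*Y+.17*Z,Rt)"
```

```text
t 14.3 rel SM XYZ mm [ 92.54  -0.21 156.68] F house [ 0.5 -0.4  0.1] M tool [0.27 0.15 0.03] op 0.0553 gf 0.0 q [21.2 -5.  -1.6 75.3 -9.2 96.6]
shift mm [-129.6  -81.7  -13.9] rotvec deg [  0.32   0.13 -70.03]
```

Call:
play_rows(
  increments=[
    [[-14,-9,-2],[0,0,-8],0.35],
    [[-28,-18,-4],[0,0,-16],0.35],
    [[-43,-27,-6],[0,0,-24],0.35],
    [[-58,-36,-8],[0,0,-32],0.35],
    [[-72,-45,-10],[0,0,-40],0.35],
    [[-86,-54,-12],[0,0,-48],0.35],
    [[-100,-63,-13],[0,0,-56],0.35],
    [[-115,-72,-14],[0,0,-64],0.35],
    [[-130,-82,-14],[0,0,-70],0.35],
    [[-130,-82,-14],[0,0,-70],0.35],
    [[-130,-82,-14],[0,0,-70],0.35],
  ],
)

```text
time: 15.4
ee_pos: [0.5266, 0.0331, 0.2559]
tcp_rot: [179.9, 19.9, 172.9]
wrist_force: [-0.6, 1.0, -0.5]
opening: 0.0552
grasp_force: 0.0
```

```bash
python3 - <<'E'
from h import *
rep()
im,d,c,W=snap('wrist')
cv2.imwrite('pics/w4.png',cv2.resize(im[80:330,320:620][:,:,::-1],(720,600),interpolation=cv2.INTER_CUBIC))
E
```

```text
t 15.4 rel SM XYZ mm [  58.   -151.11  165.83] F house [-0.9  0.9 -0.2] M tool [0.   0.32 0.02] op 0.0552 gf 0.0 q [  5.8 -17.1 -12.2  75.4  -4.3  12.1]
```

View pics/w4.png

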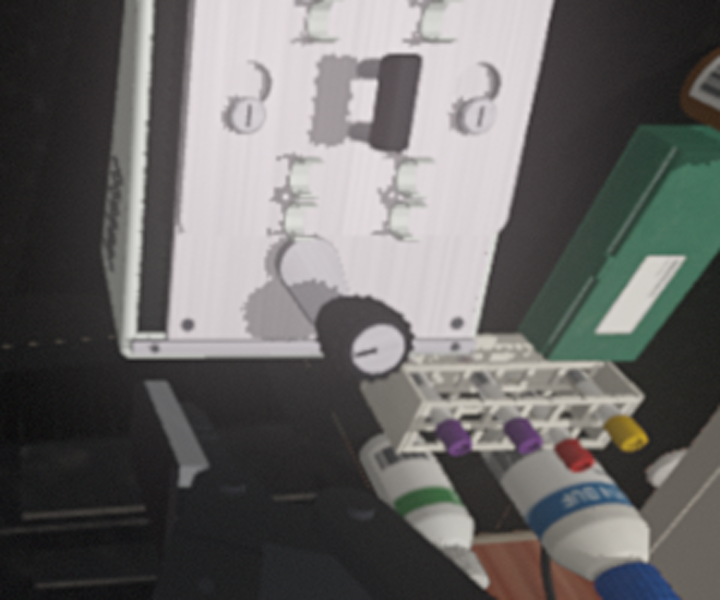

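The cam lobe at (310,255) now rests on the plate's upper edge, row 237. I'll measure how far the knob's mark and the cam turned, to confirm the slip.

```bash
python3 - <<'E'
from h import *
T4=pose();c=calibration('wrist')
W4=T4@np.array(c['hand_eye']);W3=np.load('w3W.npy')
dd=(SM+.0378*Z)@Z
for n,W,ctr in (('pics/w3.png',W3,(371,341)),('pics/w4.png',W4,(380,349))):
    g=cv2.cvtColor(cv2.imread(n),cv2.COLOR_BGR2GRAY)
    v,u=np.mgrid[:600,:720]; r=np.hypot(u-ctr[0],v-ctr[1]); m=(r<24)&(g<120)
    pts=np.array([((ray((a+.5)/2.4-.5+320,(b+.5)/2.4-.5+80,W,Z,dd)-SM)@Rh)[:2] for a,b in zip(u[m],v[m])])*1000
    cc=(ray((ctr[0]+.5)/2.4-.5+320,(ctr[1]+.5)/2.4-.5+80,W,Z,dd)-SM)@Rh*1000
    p=pts.mean(0); w,V=np.linalg.eigh(np.cov(pts.T)); a=V[:,1]; print(n,m.sum(),'disc',cc.round(1),'mark',p.round(1),'angle',np.degrees(np.arctan2(a[1],a[0])).round(1),'mark dir',np.degrees(np.arctan2(*(p-cc[:2])[::-1])).round(1),w)
E
```

```text
pics/w3.png 98 disc [91.1  1.3 37.8] mark [97.4  4.1] angle 74.5 mark dir 24.2 [ 5.69503104 19.97677076]
pics/w4.png 92 disc [91.1  1.9 37.8] mark [95.5  2.9] angle 66.5 mark dir 12.2 [ 5.19945847 51.88624619]
```

```bash
python3 - <<'E'
from h import *
T4=pose();c=calibration('wrist')
W4=T4@np.array(c['hand_eye']);W3=np.load('w3W.npy'); dd=(SM+.0378*Z)@Z
pr=lambda a,b,W:((ray((a+.5)/2.4-.5+320,(b+.5)/2.4-.5+80,W,Z,dd)-SM)@Rh)[:2]*1000
for n,W,ctr,e in (('pics/w3.png',W3,(371,341),((363,365),(372,343))),('pics/w4.png',W4,(380,349),((357,354),(377,348)))):
    a,b=(pr(*q,W) for q in e); d=a-b; print('manual',np.degrees(np.arctan2(d[1],d[0])).round(1),np.linalg.norm(d).round(1))
    g=cv2.cvtColor(cv2.imread(n),cv2.COLOR_BGR2GRAY); v,u=np.mgrid[:600,:720]
    m=((np.hypot(u-ctr[0],v-ctr[1])<26)&(g<150)).astype(np.uint8)
    k,L,S,C=cv2.connectedComponentsWithStats(m)
    for i in range(1,k):
        if S[i,4]<15: continue
        vv,uu=np.nonzero(L==i); pts=np.array([pr(x,y,W) for x,y in zip(uu,vv)]); w,V=np.linalg.eigh(np.cov(pts.T)); q=V[:,1]
        print(n,S[i],C[i].round(),'ang',np.degrees(np.arctan2(q[1],q[0])).round(1),w.round(2))
E
```

```text
manual -12.3 10.3
pics/w3.png [347 316  34  17  82] [362. 320.] ang 115.4 [ 0.86 15.46]
pics/w3.png [359 328  38  39 328] [378. 355.] ang 118.9 [12.23 25.62]
manual -71.6 8.4
pics/w4.png [357 324  33  14  58] [371. 327.] ang 112.2 [ 0.65 12.94]
pics/w4.png [368 336  38  39 207] [394. 364.] ang 142.9 [ 3.94 26.63]
pics/w4.png [355 348  22   9 109] [366. 352.] ang 104.9 [0.45 6.51]
```

```bash
python3 - <<'E'
from h import *
T4=pose();c=calibration('wrist')
im,d,c,W4=snap('wrist'); P4=cloud(d,c,W4); P3=np.load('w3.npy')
import math
for n,P in (('before',P3),('after',P4)):
    Q=(P-SM)@Rh*1000; k=Q-[90.7,-.6,0]
    m=(np.hypot(k[...,0],k[...,1])<50)&(Q[...,2]>-7.5)&(Q[...,2]<15)&(np.hypot(k[...,0],k[...,1])>17)&(k[...,0]>-36)
    q=k[m]; r=np.hypot(q[:,0],q[:,1]); a=np.degrees(np.arctan2(q[:,1],q[:,0])); 
    f=r>np.percentile(r,70); print(n,len(q),'maxr',r.max().round(1),'ang far',np.median(a[f]).round(1),'z',np.percentile(q[:,2],[10,50,90]).round(1),'minx',np.percentile(q[:,0],1).round(1))
Q=(P4-SM)@Rh*1000
for s in (-50,50):
    m=(abs(Q[...,1]-s)<12)&(abs(Q[...,0])<12)&(abs(Q[...,2])<3); print('stud',Q[m].mean(0).round(1))
m=(abs(Q[...,0]+6)<30)&(abs(Q[...,1])<15)&(Q[...,2]>22)&(Q[...,2]<31); print('bar',np.percentile(Q[m],[1,99],axis=0).round(1))
E
```

```text
before 482 maxr 41.4 ang far -100.5 z [-3.6 -2.4 -1.5] minx -17.4
after 500 maxr 40.9 ang far -146.0 z [-3.4 -2.4 -1.5] minx -35.3
stud [ -0.5 -50.5  -0.3]
stud [-0.1 49.1 -0.2]
bar [[-24.9  -5.7  22.3]
 [ 11.4   6.   28.4]]
```

The cam turned about 45° and rests on the plate edge, while the knob turned 60° or more. So the limiter slipped well under 0.9 rad and the plate is still home. I'll hand the job in.

```bash
python3 -c "
from workcell import workorder
print(workorder.job_done())"
```

```text
the job is handed in; nothing more can be done
None
```

The job is handed in: the plate is home behind the stud heads, and the knob was turned clockwise to its first slip (roughly 0.3–0.4 rad, estimated from the images) and let go, in about 15 s of robot time with the carton, bottle and beaker never touched.

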